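# Let the bench lift down on its release valve

## Task

The hydraulic bench lift is holding a loaded cart drawer up: crack the release valve on its pump open only as far as it takes for the drawer to sink slowly under its own weight, never faster than 3 cm a second, until the deck rests on its four rubber-capped posts. Then turn the valve shut again and nip it up finger-firm on its seat, with about 10 N at the red grip and never more than 20 N, and let go of it. Do not touch the deck or its load, and leave the tape, the bowl and the gel bottle where they stand.

Things in the scene. Friction and masses are not known exactly. Their poses are not given: they have to be found in the camera images.
- lift: Hydraulic bench lift, fixed to the bench: dark base plate 12 mm thick, grey pump block (165 x 75 mm, top 75 mm high) at one end, lifting deck at the other. Origin on the bench, on the release valve's upright axis; z up. The pump block runs from x = -38 to 128 mm; the deck's middle is at x = 30, y = 290 mm; its near edge and an 18 mm guide column, 305 mm high, are at y = 116 to 148 mm.
- pivot (a point): Point on the release valve's upright axis, at the height of the middle of its bar handle, 105 mm above the bench. Axes as lift.
- valve (a joint): Release valve angle, rad. 0 = just on its seat; grows anticlockwise seen from above, to 1.6. Starts shut (0 to 0.07), stays where it is left, needs 4 to 6 N at the grip to turn. Flow starts between 0.35 and 0.9, by the unknown load; past that each 0.1 adds 10 to 14 mm/s, up to 40 to 85 mm/s wide open. Ram speed follows within 0.2 s. The seat gives: 10 N at the grip turns it to about -0.03.
- handle: The valve's level bar handle, turning with the valve: a 10 mm steel bar that carries a red grip, 16 mm thick and 56 mm long, from 58 to 114 mm off the axis. Origin on the valve's axis at bench level. It points along this frame's -x, which is the lift's -x when the valve is shut, and swings towards the lift's -y as it opens. More than 55 mm off the axis only base plate and bench lie beneath it.
- grip (a point): Middle of the red grip, on the bar's centre line, 88 mm off the valve's axis and 105 mm above the bench; turns with the valve.
- ram (a joint): How far the deck stands above its rest posts, m. 0 = the deck rests on the four posts; starts between 0.05 and 0.085; falls as the lift comes down.
- deck (a point): Middle of the aluminium deck's top face (230 x 285 mm). It is 158 mm above the bench when the deck is down on its posts; moves straight up and down with ram.
- load: The ram, the deck on it and the load fast on the deck: a green-fronted cart drawer, 210 x 275 x 74 mm, with two white baskets of supplies; at most 320 mm above the bench. Origin at the middle of the deck's underside, 8 mm below its top face. Its weight is unknown (5 to 11 kg). Not to be touched.
- tape: Roll of white tape lying on the bench, 68 mm across, 25 mm high, origin at the middle of its underside. Leave it.
- bowl: Steel bowl, 100 mm across, 42 mm high, origin at the middle of its underside. Leave it.
- gel: Pale gel bottle with a blue cap, 52 mm across, 115 mm high, origin at the middle of its underside. Leave it.

How it is judged:
On the way, in this order (a step that is already met when the one before it is completed fails the run):
1. the deck has come down onto its rest posts (value of joint ram below 0.003 m), for 0.2 s.
2. the valve is shut and nipped up: at least 5 N between valve and seat, which takes about 6 N at the grip (value of joint valve below 0.06 rad and contact force between handle and lift above 5 N), for 0.2 s.
At the end, for the whole second after the job is handed in: The deck is down on its posts (ram under 3 mm), the valve is shut (under 0.06 rad) and still bears on its seat (over 1 N), and the robot has let go of it (value of joint ram below 0.003 m and value of joint valve below 0.06 rad and contact force between handle and lift above 1 N); the robot touches nothing.
It fails at once if the load sinks faster than 30 mm/s (velocity of joint ram below -0.03 m/s).
It fails at once if the valve is forced onto its seat: more than 50 N there, which is over 20 N at the grip (contact force between handle and lift above 50 N).
It fails at once if the robot touches the deck or its load (contact force between any of the fingers, the arm and load above 2 N).
It fails at once if the tape, bowl or gel bottle is moved more than 20 mm (distance of any of tape, bowl, gel from where it was at the start of the episode above 0.02 m).
It also fails if it takes over 72 s, if anything falls off the work surface, if the arm or the gripper's body presses on something with over 40 N, if the wrist force passes 120 N, or if a joint passes its speed limit or range.

## Robot

A 6-joint arm with a two-finger parallel gripper is mounted at the origin on the work surface. World frame = base frame: x ahead of the robot, y to its left, z up, the work surface at z = 0. Lengths are in m, angles in rad, forces in N, time in s.
With the tool pointing down it reaches from about 0.425 to 0.95 m from the base axis. Payload 3.5 kg.
Tool frame: the origin (TCP) lies midway between the tips of the shut fingers; the grasp point (between the pads) lies 19 mm behind it; x points along the fingers, y is the direction in which the jaws open and shut, and the axes are right-handed (so a half turn about x gives the same grasp; the last joint's range is limited). The gripper opens to 85 mm and grips with 20 to 120 N. Pads are 22 mm wide; open, the fingers measure 114 mm over their backs; the gripper's body (76 mm by 85 mm) begins 54 mm behind the grasp point. The pads swing forward as they close: fully open they stand 13 mm farther back than shut.
Start: joints at [1.025, 0.286, 1.577, -0, 1.279, -0.15], TCP at [0.26, 0.623, 0.201] pointing down, gripper open.
Joint ranges: [-2.77, 2.77], [-0.9, 2.22], [0.21, 2.48], [-1.53, 4.67], [0.24, 2.81], [-2.84, 2.84]. Speed limits (rad/s): [2.79, 2.79, 3.14, 3.14, 3.14, 3.14].

## Interface

Orientations are given as a unit quaternion [x, y, z, w].
In Python, from plant import sensors, optics, ctrl gives the robot as it stands.
- The arm moves only by the tool arm_command, never from a script. Its argument "increments" is a list that holds one entry, the list of rows, each a list of 4 numbers: the shift along the tool's x, y, z in cm, then the turn about the tool's x in rad. A call has 1 to 20 rows; each row shifts and turns the commanded pose from where the row before left it, along the tool's axes as they then stand; what a row does not reach is not made up. A row lasts 1/8 s, in which the tool goes at most 62.5 mm and 10.7 degrees, less where a joint would pass 70% of its speed; a pose out of reach is approached as far as the arm can. A call with a gripper value outside its range is refused whole. "grip" is the finger opening in cm, from 0 to 8.54, set as the call begins (left out, the last holds). The fingers move at their own pace and stop on an object; "grip_force" is the grip in N (left out, the last holds). Time passes only in rows, so rows that do not move let the fingers close. It gives the time, the measured TCP pose, the force and the opening at its end, in the units of the state.
- sensors.get_state(): the state, without advancing time (a new reading comes with each control period).
- optics.read_camera(name): name is "scene" or "top" or "wrist"; returns the picture (400x640x3 uint8, blue, green, red); there is no depth.
- optics.camera_model(name): a dict with "camera_matrix" (3x3 intrinsics, pixels), "dist" ([k1, k2, p1, p2, k3] as OpenCV has them; the pictures are not rectified), "world_from_camera" (4x4, takes a point from camera to world coordinates); the wrist camera has in their place "mount" (4x4, takes a point from camera to tool coordinates, whose origin is the TCP and whose axes are the tool frame's). Camera axes: x right, y up, looking along -z (the intrinsics and any distortion apply to the point x, -y, -z); pixel columns grow to the right and rows downward; lengths in m; the calibration is good to about 2 mm. A picture is of the moment at which its call begins: read the wrist's pose just before it. camera_model takes no time and is no camera call.
- ctrl.sign_off(): hands the job in, once; it reports no verdict.
Trained networks look in the newest picture that a camera, given by its name, has taken for a name from the list of things; names that differ only in an ending like _2 or _b are one class to them, and where a whole thing is asked for, a point or a joint stands for the part that bears it (a point fixed in the world has none). Each returns a list of dicts, best first, with "conf" (0 to 1); they miss things now and then, are a little off and sometimes report something else, mostly with a low value. They report only what shows in the picture. A call takes as long as a camera call.
- optics.boxes_of(camera, query): "at" ([row, column] in pixels, amid what is visible of it).
- optics.place_of(camera, query): "at" ([row, column] in pixels: a listed point, or the origin of a listed thing).
The state is a dict: "time": time; "qpos": joint angles; "dq": joint speeds; "joint_efforts": joint torques, N m; "eef_pos": TCP position; "tcp_rot": TCP orientation; "contact_force": force on the tool from outside, world axes, zero at the start; "wrist_torque": the same for the moment, N m; "opening": opening from 0.0 (shut) to 1.0 (fully open).
Only numpy, scipy, OpenCV 4.12 (cv2) and the standard library are available. Lean on these libraries where they do the work, as an engineer would, in place of code of your own. Each camera call takes 0.05 s, during which the arm holds its last target.

## Working session

There is one attempt and no reset: what is moved stays moved. The work goes in short steps, Python scripts to look and compute and a tool call to move; the robot and the scene stay as the last step left them, time stands still between calls to the robot, and variables do not carry over. Pictures are saved under pics/ and viewed, and the job is handed in when it is done.

Besides the shell and the picture viewer there is one more tool, called after "Call:" in YAML: its name, and indented under it one key for each argument. arm_command: Moves the arm, as the interface text tells. Its arguments: {"type":"object","properties":{"increments":{"type":"array","items":{"type":"array","items":{"type":"array","items":{"type":"number"}}}},"grip":{"type":"number"},"grip_force":{"type":"number"}},"required":["increments"]}

```bash
ls; mkdir -p pics
python3 - <<'E'
from plant import sensors, optics, ctrl
import cv2
s=sensors.get_state(); print(s)
for n in ["scene","top","wrist"]:
    im=optics.read_camera(n); cv2.imwrite(f"pics/a_{n}.png",im)
    for q in (["pivot","grip","deck","lift"] if n!="wrist" else ["grip","pivot"]):
        print(n,q,[(r['at'],r['conf']) for r in optics.place_of(n,q)][:2])
    m=optics.camera_model(n); print(m)
E
```

```text
pics
{'time': 0.0, 'qpos': array([ 1.02501029e+00,  2.87182289e-01,  1.57820896e+00, -1.89558745e-05,
        1.27859833e+00, -1.49978800e-01]), 'dq': array([-0.00064383,  0.00048436, -0.00065463, -0.00093491,  0.00261322,
       -0.00021241]), 'joint_efforts': array([ 3.40281940e-04, -4.05969608e+01, -2.92629504e+01, -1.13680974e-04,
        5.84585359e-03,  4.89973289e-07]), 'eef_pos': array([0.25982253, 0.62218548, 0.19961888]), 'tcp_rot': array([ 0.13822644,  0.69358745, -0.13982417,  0.69302172]), 'contact_force': array([ 0.33034371,  0.12142895, -0.09885664]), 'wrist_torque': array([ 0.01534832,  0.01846924, -0.00952059]), 'opening': 1.0004045028805697}
scene pivot [([187.5, 321.3], 0.58)]
scene grip [([163.4, 341.2], 0.72)]
scene deck [([215.6, 461.0], 0.9)]
scene lift [([220.5, 323.3], 0.57), ([217.1, 462.3], 0.19)]
{'camera_matrix': array([[401.19039197,   0.        , 318.81390283],
       [  0.        , 401.19039197, 192.12105826],
       [  0.        ,   0.        ,   1.        ]]), 'dist': array([-0.09556462,  0.        ,  0.        ,  0.        ,  0.        ]), 'world_fr
[... 875 characters left out ...]
],
       [ 0.        ,  0.        ,  0.        ,  1.        ]])}
wrist grip []
wrist pivot []
{'camera_matrix': array([[300.68342954,   0.        , 319.14180668],
       [  0.        , 300.68342954, 202.96698948],
       [  0.        ,   0.        ,   1.        ]]), 'dist': array([-0.05781453,  0.        ,  0.        ,  0.        ,  0.        ]), 'mount': array([[-4.47806586e-05,  2.70274927e-01, -9.62783185e-01,
        -1.72723172e-01],
       [ 9.99999965e-01, -2.38625987e-04, -1.13499363e-04,
        -4.61954453e-04],
       [-2.60421120e-04, -9.62783157e-01, -2.70274907e-01,
        -6.80412615e-02],
       [ 0.00000000e+00,  0.00000000e+00,  0.00000000e+00,
         1.00000000e+00]])}
```

View pics/a_scene.png

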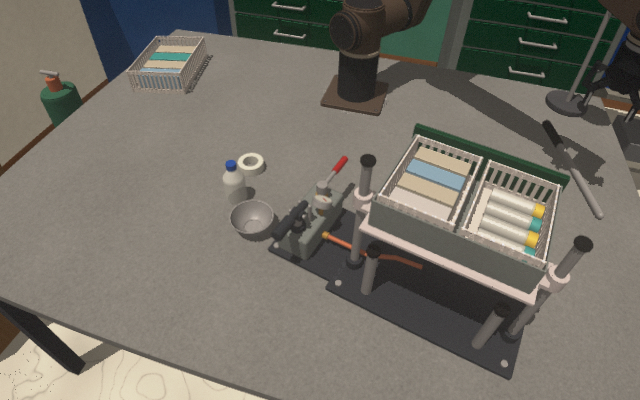

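View pics/a_top.png

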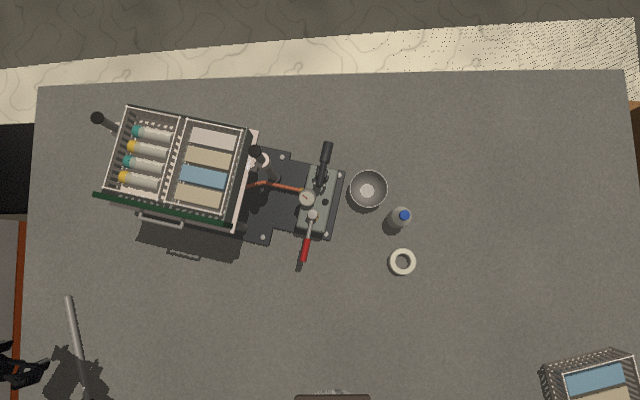

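View pics/a_wrist.png

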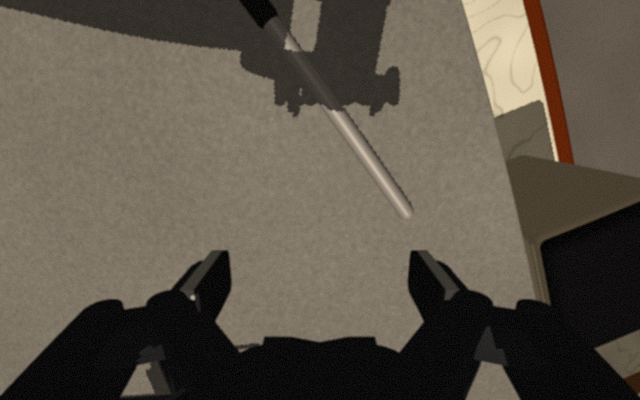

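Scene: red grip about (163,341). Top: red grip about (250,304), pointing towards the robot. Pump valve is near (213,312), deck to the left, with bowl (190,367), gel (217,400) and tape (262,402) to the right. Triangulating next.

```bash
cat > h.py <<'E'
from plant import sensors, optics, ctrl
import cv2, numpy as np
from scipy.optimize import least_squares
from scipy.spatial.transform import Rotation as R
C={}
def cam(n,s=None):
    m=optics.camera_model(n)
    if n=="wrist":
        T=np.eye(4);T[:3,:3]=R.from_quat(s['tcp_rot']).as_matrix();T[:3,3]=s['eef_pos'];W=T@m['mount']
    else: W=m['world_from_camera']
    return m['camera_matrix'],m['dist'],W
def ray(c,at):
    K,d,W=c
    p=cv2.undistortPoints(np.array([[[at[1],at[0]]]],float),K,d)[0,0]
    v=W[:3,:3]@np.array([p[0],-p[1],-1]); return W[:3,3],v/np.linalg.norm(v)
def atz(c,at,z):
    o,v=ray(c,at); return o+v*(z-o[2])/v[2]
def proj(c,P):
    K,d,W=c
    p=W[:3,:3].T@(np.asarray(P)-W[:3,3]); p=np.array([p[0],-p[1],-p[2]])
    q=cv2.projectPoints(p[None],np.zeros(3),np.zeros(3),K,d)[0][0,0]; return q[::-1]
def tri(cs,ats):
    A=np.zeros((3,3));b=np.zeros(3)
    for c,a in zip(cs,ats):
        o,v=ray(c,a);M=np.eye(3)-np.outer(v,v);A+=M;b+=M@o
    return np.linalg.solve(A,b)
E
python3 - <<'E'
from h import *
sc,tp=cam("scene"),cam("top")
D={'pivot':([187.5,321.3],[211.2,312.4],.105),'grip':([163.4,341.2],[247.1,305.3],.105),'deck':([215.6,461],[166,184.1],.22)}
for k,(a,b,z) in D.items(): print(k,tri([sc,tp],[a,b]),atz(sc,a,z),atz(tp,b,z))
ims=cv2.imread('pics/a_scene.png'),cv2.imread('pics/a_top.png')
cv2.imwrite('pics/zs.png',cv2.resize(ims[0][130:290,240:440],None,fx=4,fy=3.7,interpolation=2)[:600,:800])
cv2.imwrite('pics/zt.png',cv2.resize(ims[1][130:280,240:440],None,fx=4,fy=4,interpolation=2))
# red centroid
for im,c,n in zip(ims,(sc,tp),"st"):
    hsv=cv2.cvtColor(im,cv2.COLOR_BGR2HSV);m=((hsv[...,0]<5)|(hsv[...,0]>174))&(hsv[...,1]>150)&(hsv[...,2]>60)
    nn,l,st,ce=cv2.connectedComponentsWithStats(m.astype('uint8'))
    for i in range(1,nn):
        if st[i,4]>15:print(n,st[i],ce[i],atz(c,ce[i][::-1],.105))
E
```

```text
pivot [0.55552598 0.03835863 0.10920733] [0.55131129 0.03793734 0.105     ] [0.55610948 0.03788032 0.105     ]
grip [0.47014607 0.0587575  0.1108838 ] [0.46275985 0.06035272 0.105     ] [0.47088002 0.05619467 0.105     ]
deck [0.6500877  0.31109397 0.21368576] [0.6563535  0.30928905 0.22      ] [0.64862928 0.30900438 0.22      ]
s [333 156  15  17  99] [340.07070707 163.57575758] [0.46412055 0.05801142 0.105     ]
t [300 239  10  22 134] [304.63432836 249.50746269] [0.46522876 0.05786101 0.105     ]
```

View pics/zs.png

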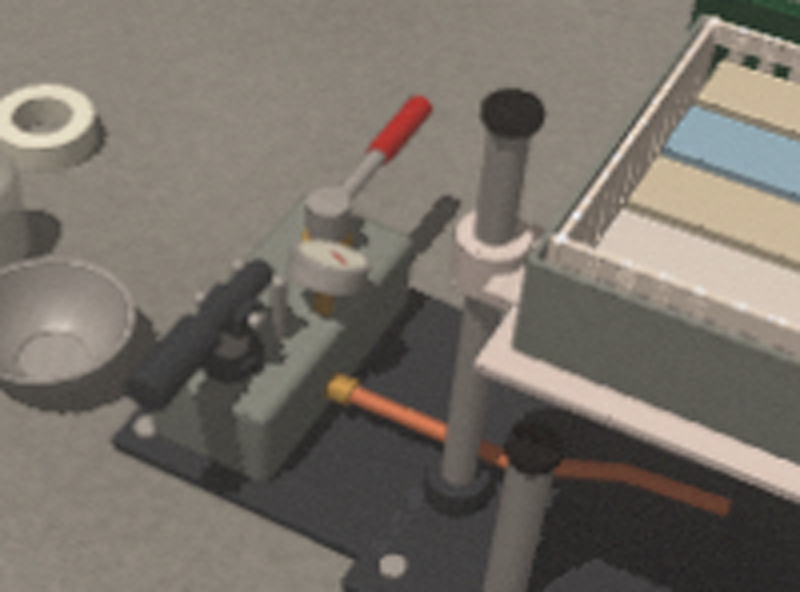

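View pics/zt.png

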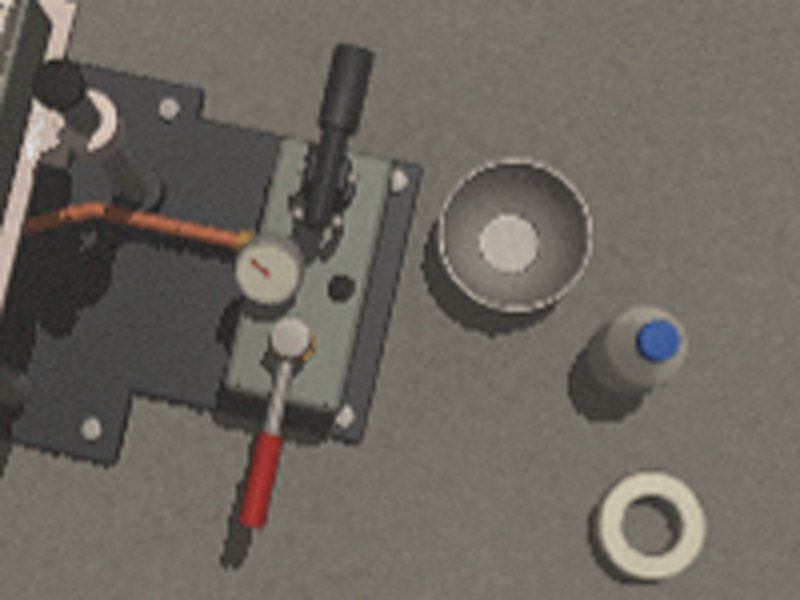

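```bash
cat >> h.py <<'E'
def plan(pts,z,yawdir,n):
    "print tool-frame deltas(cm) and turn from measured state to pt"
def rel(s,P,theta=None):
    Rm=R.from_quat(s['tcp_rot']).as_matrix()
    d=Rm.T@(np.asarray(P)-s['eef_pos'])*100
    print('delta cm',d.round(2),'axes y',Rm[:,1].round(3),'x',Rm[:,0].round(3),'z',Rm[:,2].round(3))
    if theta is not None:
        t=np.array([-np.sin(theta),np.cos(theta)])
        y=Rm[:2,1]; 
        if y@t<0:t=-t
        # positive turn about x(down)=cw
        print('turn',-(np.arctan2(t[1],t[0])-np.arctan2(y[1],y[0])))
E
python3 - <<'E'
from h import *
sc,tp=cam("scene"),cam("top")
print(atz(tp,[214.5,312.5],.118), atz(sc,[130+198/3.7,240+327/4],.118))
s=sensors.get_state()
for P in ([.28,.36,.2],[.37,.22,.2],[.45,.06,.2],[.464,.058,.2]): rel(s,P,2.91)
E
```

```text
[0.54701912 0.03728012 0.118     ] [0.55195461 0.03884111 0.118     ]
delta cm [  0.11 -23.49  11.96] axes y [0.386 0.923 0.   ] x [ 0.  0. -1.] z [ 0.923 -0.386 -0.   ]
turn -0.16420394967897178
delta cm [  0.11 -32.94  25.66] axes y [0.386 0.923 0.   ] x [ 0.  0. -1.] z [ 0.923 -0.386 -0.   ]
turn -0.16420394967897178
delta cm [  0.1  -44.62  39.21] axes y [0.386 0.923 0.   ] x [ 0.  0. -1.] z [ 0.923 -0.386 -0.   ]
turn -0.16420394967897178
delta cm [  0.1  -44.26  40.58] axes y [0.386 0.923 0.   ] x [ 0.  0. -1.] z [ 0.923 -0.386 -0.   ]
turn -0.16420394967897178
```

Call:
arm_command:
  increments:
    - [[0,-3.9,2,0],[0,-3.9,2,0],[0,-3.9,2,0],[0,-3.9,2,0],[0,-3.9,2,0],[0,-4,2,0],[0,-2.4,3.4,0],[0,-2.4,3.4,0],[0,-2.4,3.4,0],[0,-2.3,3.5,0],[0,-2.3,3,0],[0,-2.3,3,0],[0,-2.3,3,0],[0,-2.2,2.9,0],[0,-2.0,1.0,0],[0,0,0,-0.16],[0,0,0,0],[0,0,0,0]]
  grip: 3.0

```text
time: 2.9
eef_pos: [0.4463, 0.0673, 0.2012]
tcp_rot: [0.084, 0.702, -0.084, 0.702]
contact_force: [-1.0, 0.4, -0.1]
opening: 0.349
```

Run:
```python
from h import *
s=sensors.get_state(); print(s['time'],s['eef_pos'],s['opening'],s['qpos'])
im=optics.read_camera('wrist'); c=cam('wrist',s); cv2.imwrite('pics/b_w.png',im)
for q in('grip','pivot'):
    for r in optics.place_of('wrist',q): print(q,r,atz(c,r['at'],.105))
hsv=cv2.cvtColor(im,cv2.COLOR_BGR2HSV);m=((hsv[...,0]<5)|(hsv[...,0]>174))&(hsv[...,1]>150)&(hsv[...,2]>60)
nn,l,st,ce=cv2.connectedComponentsWithStats(m.astype('uint8'))
for i in range(1,nn):
    if st[i,4]>15:print(st[i],ce[i],atz(c,ce[i][::-1],.105))
```

```text
2.9 [0.44632047 0.06727688 0.20115853] 0.3492817714917166 [-7.58373999e-02 -2.28213240e-01  2.10306207e+00 -4.26925465e-06
  1.26641839e+00 -1.40902111e+00]
grip {'at': [217.3, 314.1], 'conf': 0.89} [0.46590189 0.05715177 0.105     ]
pivot {'at': [295.1, 313.6], 'conf': 0.75} [0.54717361 0.03654541 0.105     ]
[305 188  18  59 982] [313.85336049 216.90529532] [0.46546748 0.05701987 0.105     ]
```

View pics/b_w.png

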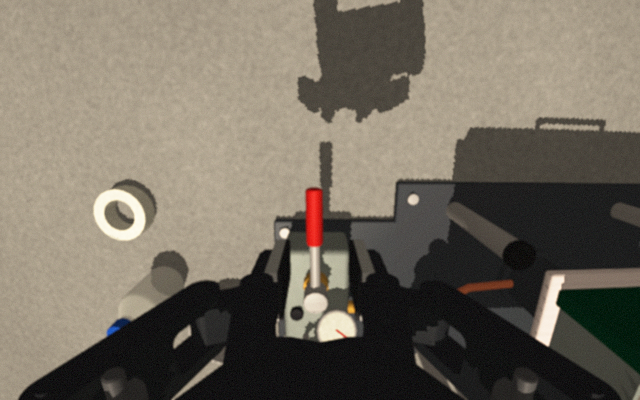

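Wrist view: red grip at (217,314), almost vertical in the picture, so the jaws are aligned with it. Pump top and knob are at (300,315). Next I centre over the grip and lower.

Run:
```python
from h import *
rel(sensors.get_state(),[.4655,.057,.086],2.905)
```

```text
delta cm [11.51 -0.56  2.11] axes y [0.234 0.972 0.   ] x [ 0.  0. -1.] z [ 0.972 -0.234  0.   ]
turn 0.00035098471713390644
```

Call:
arm_command:
  increments:
    - [[0,-0.28,1.05,0],[0,-0.28,1.05,0],[2.5,0,0,0],[3,0,0,0],[3,0,0,0],[2,0,0,0],[1,0,0,0],[0,0,0,0],[0,0,0,0]]
  grip: 3.0

```text
time: 4.18
eef_pos: [0.4664, 0.0566, 0.087]
tcp_rot: [0.083, 0.702, -0.083, 0.703]
contact_force: [-0.4, 0.5, 0.3]
opening: 0.352
```

Run:
```python
from h import *
s=sensors.get_state(); print(s['time'],s['contact_force']);rel(s,[.4655,.057,.086],2.905)
im=optics.read_camera('wrist'); cv2.imwrite('pics/c_w.png',im)
```

```text
4.175 [-0.412172    0.4856754   0.33999605]
delta cm [ 0.1   0.02 -0.1 ] axes y [0.234 0.972 0.   ] x [ 0.002 -0.    -1.   ] z [ 0.972 -0.234  0.002]
turn 0.000696925743277399
```

View pics/c_w.png

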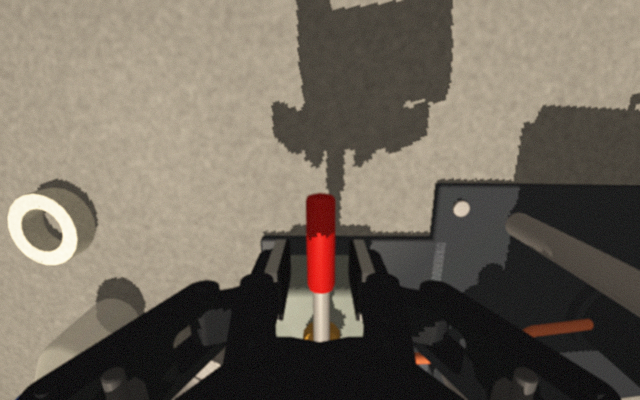

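Call:
arm_command:
  increments:
    - [[0,0,0,0],[0,0,0,0],[0,-0.44,0.01,-0.05],[0,-0.44,0.01,-0.05],[0,-0.44,0.01,-0.05],[0,-0.44,0.01,-0.05],[0,-0.44,0.01,-0.05],[0,0,0,0]]
  grip: 1.9

```text
time: 5.22
eef_pos: [0.4631, 0.0348, 0.0862]
tcp_rot: [-0.005, 0.707, 0.005, 0.707]
contact_force: [0.0, -0.5, -0.2]
opening: 0.221
```

```bash
cat >> h.py <<'E'
PIV=np.array([.551,.0364])
def crop(im): return cv2.cvtColor(im,cv2.COLOR_BGR2GRAY)[120:310,360:600].astype(np.float32)
def deckshift(im,ref):
    W=np.eye(2,3,dtype=np.float32)
    # rough by phaseCorrelate
    (dx,dy),_=cv2.phaseCorrelate(crop(ref),crop(im),cv2.createHanningWindow((240,190),cv2.CV_32F))
    W[0,2],W[1,2]=dx,dy
    return dx,dy
def stat(tag):
    import os,json
    s=sensors.get_state(); p=s['eef_pos']; Rm=R.from_quat(s['tcp_rot']).as_matrix()
    th=np.arctan2(p[1]-PIV[1],p[0]-PIV[0])%(2*np.pi); t=np.array([-np.sin(th),np.cos(th)])
    f=s['contact_force']
    print('t %.2f th %.3f (d %.3f) r %.4f z %.3f yaw %.3f open %.1fmm Ftan %.1f Frad %.1f Fz %.1f'%(s['time'],th,th-2.905,np.hypot(*(p[:2]-PIV)),p[2],np.arctan2(Rm[1,1],Rm[0,1])+np.pi/2-2.905,s['opening']*85.4,f[:2]@t,f[:2]@np.array([np.cos(th),np.sin(th)]),f[2]))
    im=optics.read_camera('scene'); cv2.imwrite('pics/%s.png'%tag,im)
    ref=cv2.imread('pics/a_scene.png'); d=deckshift(im,ref)
    a=proj(cam('scene'),[.6478,.313,.25]);b=proj(cam('scene'),[.6478,.313,.20]);e=(b-a)[::-1]/50
    mm=np.dot(d,e)/(e@e); g=None
    if os.path.exists('log.json'):
        l=json.load(open('log.json')); g=(mm-l[1])/(s['time']-l[0]+1e-9)
    json.dump([s['time'],mm],open('log.json','w'))
    pl=optics.place_of('scene','deck')
    print('deck px shift',np.round(d,2),'drop mm %.2f'%mm,'mean speed',g, [ (x['at'],x['conf']) for x in pl[:1]])
    return s
E
python3 -c "
from h import *
stat('d1')"
```

```text
t 5.22 th 3.160 (d 0.255) r 0.0879 z 0.086 yaw 0.250 open 18.9mm Ftan 0.5 Frad -0.0 Fz -0.2
deck px shift [-0.01  0.  ] drop mm 0.01 mean speed None [([217.5, 461.9], 0.61)]
```

Call:
arm_command:
  increments:
    - [[0,-0.44,0.01,-0.05],[0,-0.35,0.01,-0.04],[0,0,0,0],[0,0,0,0],[0,0,0,0]]

```text
time: 5.95
eef_pos: [0.4634, 0.0272, 0.086]
tcp_rot: [-0.037, 0.706, 0.037, 0.706]
contact_force: [0.2, 0.2, 0.6]
opening: 0.226
```

```bash
python3 -c "
from h import *
stat('d2');im=optics.read_camera('top');cv2.imwrite('pics/d2t.png',cv2.resize(im[150:300,220:420],None,fx=4,fy=4))"
```

```text
t 5.95 th 3.246 (d 0.341) r 0.0880 z 0.086 yaw 0.341 open 19.3mm Ftan -0.2 Frad -0.2 Fz 0.6
deck px shift [-0.03  0.01] drop mm 0.06 mean speed 0.05831263743979699 [([216.4, 459.2], 0.79)]
```

View pics/d2t.png

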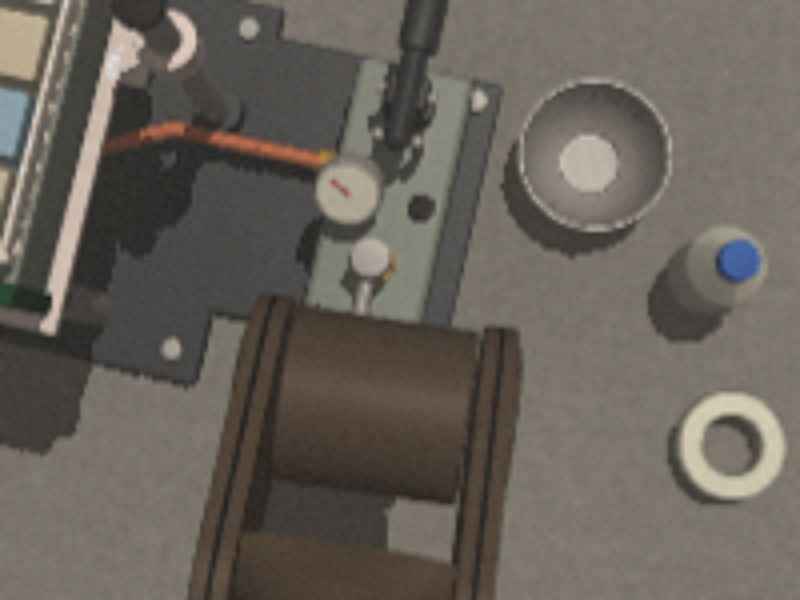

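The top view suggests the bar hasn't turned with the tool; checking with the wrist camera.

```bash
python3 -c "
from h import *
im=optics.read_camera('wrist');cv2.imwrite('pics/d3w.png',im)"
```

```text
(no output)
```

View pics/d3w.png

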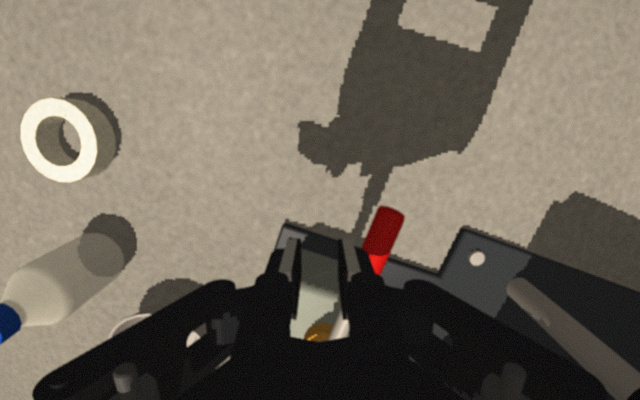

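```bash
python3 -c "
import cv2
im=cv2.imread('pics/d2.png');cv2.imwrite('pics/d2z.png',cv2.resize(im[110:260,240:440],None,fx=4,fy=4))"
```

```text
(no output)
```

View pics/d2z.png

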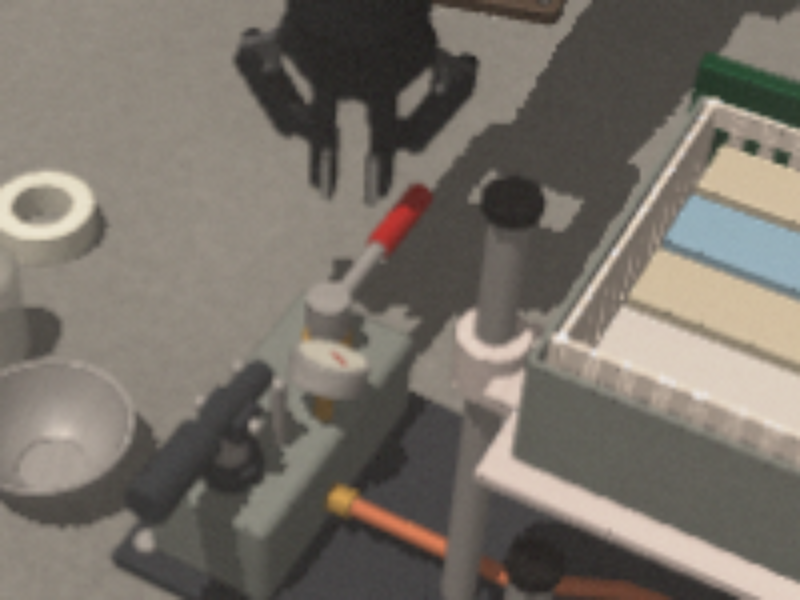

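```bash
python3 -c "
from h import *
s=sensors.get_state();c=cam('scene');Rm=R.from_quat(s['tcp_rot']).as_matrix()
print(s['eef_pos'])
for dx in(0,-.01,-.02):
  for sy in(-.0095,.0095):
    P=s['eef_pos']+Rm@[dx,sy,0]
    q=proj(c,P);print(dx,sy,P.round(3),q, 'zoom',(q-[110,240])*4)
for P in ([.551,.0364,.118],[.4655,.057,.105],[.551-.111,.0364+.0267,.105]):
    q=proj(c,P);print(P,(q-[110,240])*4)
"
```

```text
[0.46345125 0.02709326 0.08603865]
0 -0.0095 [0.464 0.018 0.086] [166.27671294 322.95473898] zoom [225.10685177 331.81895593]
0 0.0095 [0.462 0.037 0.086] [167.33854407 330.93284462] zoom [229.35417627 363.73137847]
-0.01 -0.0095 [0.464 0.018 0.096] [163.10176096 323.05580263] zoom [212.40704383 332.22321051]
-0.01 0.0095 [0.462 0.037 0.096] [164.16452101 331.09471643] zoom [216.65808404 364.37886572]
-0.02 -0.0095 [0.464 0.018 0.106] [159.87875366 323.15835505] zoom [199.51501465 332.6334202 ]
-0.02 0.0095 [0.462 0.037 0.106] [160.9423178  331.25891145] zoom [203.76927119 365.03564581]
[0.551, 0.0364, 0.118] [291.91024167 323.09939195]
[0.4655, 0.057, 0.105] [215.48682156 397.99541126]
[0.44000000000000006, 0.0631, 0.105] [189.69907189 418.69350607]
```

The fingertips passed above the bar: in scene they sit at roughly z = 0.10–0.105, because the part-open pads stand well back of the TCP. The valve hasn't moved and nothing was disturbed. I'll raise, go back over the grip and descend about 20 mm deeper.

Call:
arm_command:
  increments:
    - [[-2,0,0,0],[-2,0,0,0],[0,0,0,0.17],[0,0,0,0.17],[0,0,0,0]]
  grip: 3.2

```text
time: 6.78
eef_pos: [0.4634, 0.027, 0.126]
tcp_rot: [0.083, 0.702, -0.083, 0.702]
contact_force: [-0.2, -0.1, 0.3]
opening: 0.378
```

```bash
python3 -c "
from h import *
s=sensors.get_state();rel(s,[.4655,.057,.066],2.905)"
```

```text
delta cm [ 6.    2.96 -0.49] axes y [ 0.232  0.973 -0.   ] x [ 0. -0. -1.] z [ 0.973 -0.232  0.   ]
turn 0.002668727731645948
```

Call:
arm_command:
  increments:
    - [[0,1.5,-0.25,0],[0,1.46,-0.24,0],[0,0,0,0],[2,0,0,0],[2,0,0,0],[2,0,0,0],[0,0,0,0],[0,0,0,0]]

```text
time: 7.78
eef_pos: [0.4661, 0.057, 0.0667]
tcp_rot: [0.083, 0.702, -0.083, 0.703]
contact_force: [0.5, 0.8, -0.1]
opening: 0.372
```

```bash
python3 -c "
from h import *
s=stat('e1')
im=optics.read_camera('wrist');cv2.imwrite('pics/e1w.png',im)
im=cv2.imread('pics/e1.png');cv2.imwrite('pics/e1z.png',cv2.resize(im[110:260,240:440],None,fx=4,fy=4))"
```

```text
t 7.78 th 2.904 (d -0.001) r 0.0873 z 0.067 yaw 0.001 open 31.8mm Ftan -0.9 Frad -0.3 Fz -0.1
deck px shift [-0.02  0.02] drop mm 0.05 mean speed -0.002019424070572581 [([216.1, 462.2], 0.95)]
```

View pics/e1w.png

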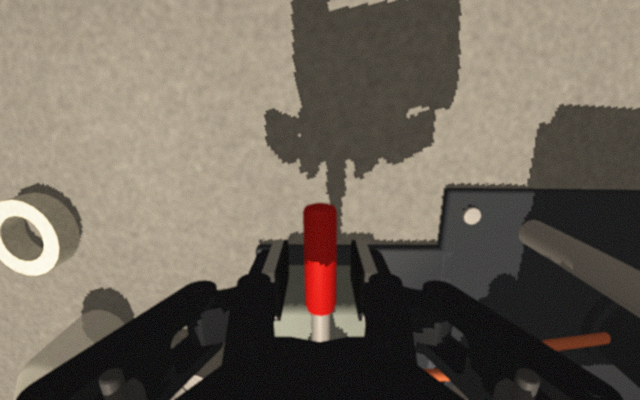

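View pics/e1z.png

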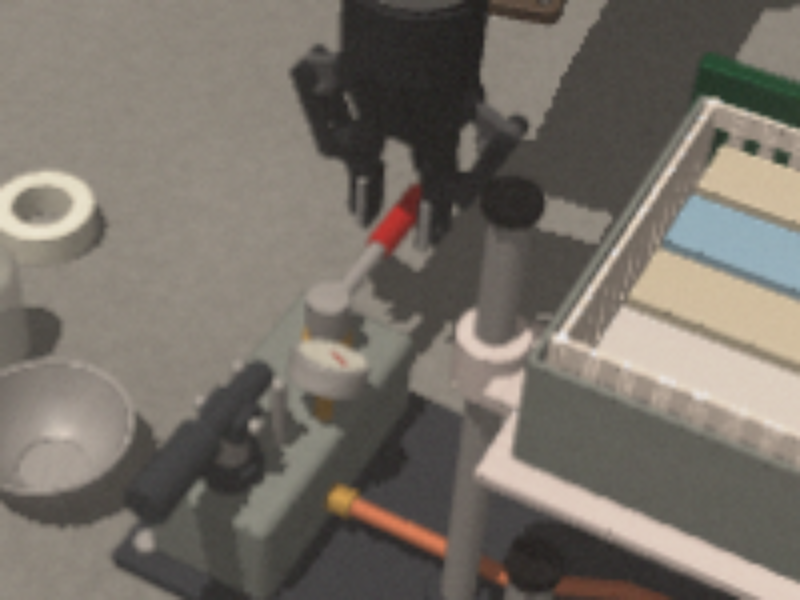

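Wrist and scene: the fingers now straddle the red grip, with the near fingertip at (245,425) in the zoom, below the bar. Narrowing and turning.

Call:
arm_command:
  increments:
    - [[0,0,0,0],[0,0,0,0],[0,-0.44,0.01,-0.05],[0,-0.44,0.01,-0.05],[0,-0.44,0.01,-0.05],[0,-0.44,0.01,-0.05],[0,-0.44,0.01,-0.05],[0,0,0,0]]
  grip: 1.9

```text
time: 8.93
eef_pos: [0.4635, 0.0352, 0.0663]
tcp_rot: [-0.005, 0.707, 0.005, 0.707]
contact_force: [0.4, 1.1, 1.6]
opening: 0.22
```

```bash
python3 -c "
from h import *
s=stat('e2')
im=optics.read_camera('wrist');cv2.imwrite('pics/e2w.png',im)"
```

```text
t 8.93 th 3.155 (d 0.250) r 0.0875 z 0.066 yaw 0.250 open 18.8mm Ftan -1.1 Frad -0.5 Fz 1.6
deck px shift [-0.06  0.  ] drop mm 0.06 mean speed 0.007244605735796944 [([218.3, 457.8], 0.84)]
```

View pics/e2w.png

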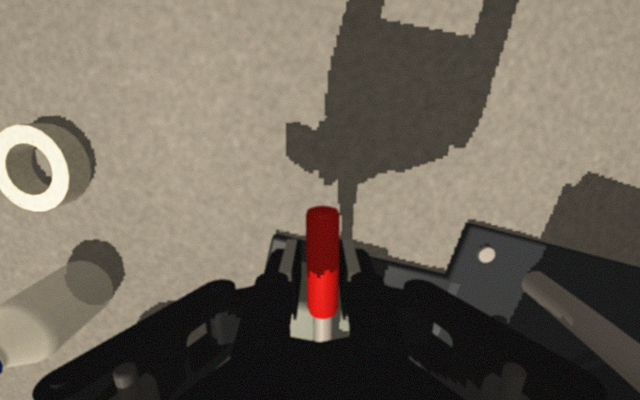

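The handle turns with the tool now. Continuing in small steps.

Call:
arm_command:
  increments:
    - [[0,-0.44,0.01,-0.05],[0,-0.44,0.01,-0.05],[0,0,0,0],[0,0,0,0],[0,0,0,0]]

```text
time: 9.7
eef_pos: [0.4637, 0.0265, 0.066]
tcp_rot: [-0.04, 0.706, 0.04, 0.706]
contact_force: [0.3, 1.6, 0.2]
opening: 0.222
```

```bash
python3 -c "
from h import *
s=stat('e3')"
```

```text
t 9.70 th 3.255 (d 0.350) r 0.0879 z 0.066 yaw 0.350 open 18.9mm Ftan -1.5 Frad -0.5 Fz 0.2
deck px shift [-0.07  0.05] drop mm 0.17 mean speed 0.14043445325030102 [([213.6, 459.7], 0.58)]
```

Call:
arm_command:
  increments:
    - [[0,-0.44,0.01,-0.05],[0,-0.26,0.01,-0.03],[0,0,0,0],[0,0,0,0],[0,0,0,0]]

```text
time: 10.42
eef_pos: [0.4648, 0.0195, 0.066]
tcp_rot: [-0.069, 0.704, 0.068, 0.704]
contact_force: [0.4, 2.5, -0.1]
opening: 0.223
```

```bash
python3 -c "
from h import *
s=stat('e4')"
```

```text
t 10.43 th 3.335 (d 0.430) r 0.0879 z 0.066 yaw 0.431 open 19.0mm Ftan -2.4 Frad -0.8 Fz -0.1
deck px shift [-0.06  0.07] drop mm 0.21 mean speed 0.05979380265430186 [([217.1, 462.1], 0.67)]
```

Call:
arm_command:
  increments:
    - [[0,-0.44,0.01,-0.05],[0,-0.26,0.01,-0.03],[0,0,0,0],[0,0,0,0],[0,0,0,0]]

```text
time: 11.15
eef_pos: [0.4664, 0.0126, 0.066]
tcp_rot: [-0.097, 0.701, 0.097, 0.7]
contact_force: [0.8, 2.8, 0.1]
opening: 0.221
```

```bash
python3 -c "
from h import *
s=stat('e5')"
```

```text
t 11.15 th 3.416 (d 0.511) r 0.0879 z 0.066 yaw 0.511 open 18.9mm Ftan -2.5 Frad -1.5 Fz 0.1
deck px shift [-0.09  0.11] drop mm 0.32 mean speed 0.14919328393405287 [([218.1, 460.3], 0.84)]
```

Call:
arm_command:
  increments:
    - [[0,-0.44,0.01,-0.05],[0,-0.26,0.01,-0.03],[0,0,0,0],[0,0,0,0],[0,0,0,0]]

```text
time: 11.88
eef_pos: [0.4686, 0.006, 0.066]
tcp_rot: [-0.125, 0.696, 0.124, 0.696]
contact_force: [0.5, 2.4, -0.1]
opening: 0.221
```

```bash
python3 -c "
from h import *
s=stat('e6')"
```

```text
t 11.88 th 3.495 (d 0.590) r 0.0878 z 0.066 yaw 0.591 open 18.8mm Ftan -2.0 Frad -1.3 Fz -0.1
deck px shift [-0.08  0.16] drop mm 0.42 mean speed 0.14207775726371613 [([218.1, 461.6], 0.7)]
```

Call:
arm_command:
  increments:
    - [[0,-0.44,0.01,-0.05],[0,-0.18,0.01,-0.02],[0,0,0,0],[0,0,0,0],[0,0,0,0]]

```text
time: 12.6
eef_pos: [0.4711, 0.0003, 0.066]
tcp_rot: [-0.149, 0.691, 0.149, 0.691]
contact_force: [0.3, 2.9, 0.6]
opening: 0.222
```

```bash
python3 -c "
from h import *
s=stat('e7')"
```

```text
t 12.60 th 3.566 (d 0.661) r 0.0877 z 0.066 yaw 0.661 open 19.0mm Ftan -2.5 Frad -1.5 Fz 0.6
deck px shift [-0.82  1.89] drop mm 4.84 mean speed 6.086365790124271 [([214.9, 458.8], 0.64)]
```

Flow has started at about 0.66 rad. Holding to measure the speed.

Call:
arm_command:
  increments:
    - [[0,0,0,0],[0,0,0,0],[0,0,0,0],[0,0,0,0],[0,0,0,0],[0,0,0,0],[0,0,0,0],[0,0,0,0]]

```text
time: 13.7
eef_pos: [0.4711, 0.0003, 0.066]
tcp_rot: [-0.149, 0.691, 0.149, 0.691]
contact_force: [1.3, 2.7, -1.2]
opening: 0.222
```

```bash
python3 -c "
from h import *
s=stat('e8')"
```

```text
t 13.70 th 3.565 (d 0.660) r 0.0877 z 0.066 yaw 0.661 open 18.9mm Ftan -1.9 Frad -2.3 Fz -1.2
deck px shift [-2.42  5.48] drop mm 14.03 mean speed 8.356223200336698 [([219.4, 458.5], 0.76)]
```

8.4 mm/s is safe, and there is plenty of time, so I'll hold here.

Call:
arm_command:
  increments:
    - [[0,0,0,0],[0,0,0,0],[0,0,0,0],[0,0,0,0],[0,0,0,0],[0,0,0,0],[0,0,0,0],[0,0,0,0],[0,0,0,0],[0,0,0,0],[0,0,0,0],[0,0,0,0],[0,0,0,0],[0,0,0,0],[0,0,0,0],[0,0,0,0],[0,0,0,0],[0,0,0,0],[0,0,0,0],[0,0,0,0]]

```text
time: 16.3
eef_pos: [0.4711, 0.0003, 0.066]
tcp_rot: [-0.149, 0.691, 0.149, 0.691]
contact_force: [0.2, 3.4, -0.2]
opening: 0.224
```

```bash
python3 -c "
from h import *
s=stat('e9')"
```

```text
t 16.30 th 3.566 (d 0.661) r 0.0877 z 0.066 yaw 0.661 open 19.1mm Ftan -3.0 Frad -1.6 Fz -0.2
deck px shift [-5.38 13.32] drop mm 33.68 mean speed 7.557753825298826 [([227.1, 456.7], 0.63)]
```

Call:
arm_command:
  increments:
    - [[0,0,0,0],[0,0,0,0],[0,0,0,0],[0,0,0,0],[0,0,0,0],[0,0,0,0],[0,0,0,0],[0,0,0,0],[0,0,0,0],[0,0,0,0],[0,0,0,0],[0,0,0,0],[0,0,0,0],[0,0,0,0],[0,0,0,0],[0,0,0,0],[0,0,0,0],[0,0,0,0],[0,0,0,0],[0,0,0,0]]

```text
time: 18.9
eef_pos: [0.4711, 0.0003, 0.066]
tcp_rot: [-0.149, 0.691, 0.149, 0.691]
contact_force: [-0.7, 3.8, -1.0]
opening: 0.224
```

```bash
python3 -c "
from h import *
s=stat('e10')"
```

```text
t 18.90 th 3.566 (d 0.661) r 0.0877 z 0.066 yaw 0.661 open 19.1mm Ftan -3.7 Frad -0.9 Fz -1.0
deck px shift [-9.15 20.8 ] drop mm 53.24 mean speed 7.524662526217919 [([237.3, 452.8], 0.93)]
```

Call:
arm_command:
  increments:
    - [[0,0,0,0],[0,0,0,0],[0,0,0,0],[0,0,0,0],[0,0,0,0],[0,0,0,0],[0,0,0,0],[0,0,0,0],[0,0,0,0],[0,0,0,0],[0,0,0,0],[0,0,0,0],[0,0,0,0],[0,0,0,0],[0,0,0,0],[0,0,0,0],[0,0,0,0],[0,0,0,0],[0,0,0,0],[0,0,0,0]]

```text
time: 21.5
eef_pos: [0.4711, 0.0003, 0.066]
tcp_rot: [-0.149, 0.691, 0.149, 0.691]
contact_force: [0.1, 3.0, -1.5]
opening: 0.22
```

```bash
python3 -c "
from h import *
s=stat('e11')"
```

```text
t 21.50 th 3.566 (d 0.661) r 0.0877 z 0.066 yaw 0.661 open 18.8mm Ftan -2.6 Frad -1.3 Fz -1.5
deck px shift [-9.74 22.74] drop mm 57.98 mean speed 1.8223571589929348 [([237.2, 453.6], 0.66)]
```

Call:
arm_command:
  increments:
    - [[0,0,0,0],[0,0,0,0],[0,0,0,0],[0,0,0,0],[0,0,0,0],[0,0,0,0],[0,0,0,0],[0,0,0,0],[0,0,0,0],[0,0,0,0],[0,0,0,0],[0,0,0,0],[0,0,0,0],[0,0,0,0],[0,0,0,0],[0,0,0,0]]

```text
time: 23.6
eef_pos: [0.4711, 0.0003, 0.066]
tcp_rot: [-0.149, 0.691, 0.149, 0.691]
contact_force: [0.6, 3.8, -1.6]
opening: 0.224
```

```bash
python3 -c "
from h import *
s=stat('e12');a=cv2.imread('pics/e12.png')
print(tri([cam('scene')],[[0,0]]) if 0 else '')
optics.read_camera('top')
print([(r['at'],atz(cam('top'),r['at'],.158)) for r in optics.place_of('top','deck')])"
```

```text
t 23.60 th 3.566 (d 0.661) r 0.0877 z 0.066 yaw 0.661 open 19.1mm Ftan -3.2 Frad -2.1 Fz -1.6
deck px shift [-9.74 22.72] drop mm 57.93 mean speed -0.021527212540339624 [([239.0, 452.5], 0.57)]

[([170.0, 196.2], array([0.65252698, 0.30405199, 0.158     ]))]
```

View pics/e12.png

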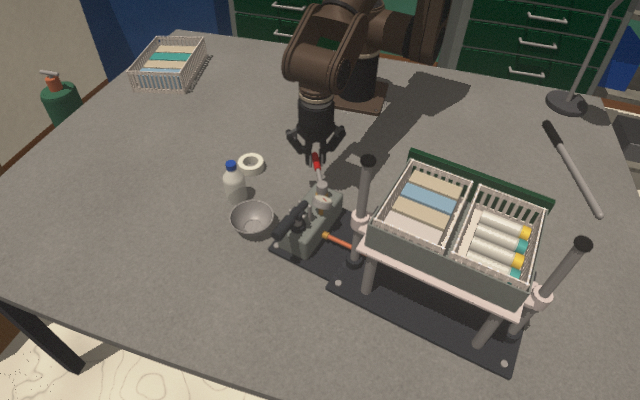

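Deck stationary for 2 s after a 58 mm drop, so it is resting on its posts. Now the valve goes back towards shut.

Call:
arm_command:
  increments:
    - [[0,0.44,0.01,0.05],[0,0.44,0.01,0.05],[0,0.44,0.01,0.05],[0,0.44,0.01,0.05],[0,0.44,0.01,0.05],[0,0.44,0.01,0.05],[0,0.44,0.01,0.05],[0,0.44,0.01,0.05],[0,0.44,0.01,0.05],[0,0.44,0.01,0.05],[0,0.44,0.01,0.05],[0,0.35,0.01,0.04],[0,0,0,0],[0,0,0,0]]

```text
time: 25.55
eef_pos: [0.4638, 0.0488, 0.0662]
tcp_rot: [0.056, 0.705, -0.06, 0.704]
contact_force: [-3.6, -3.8, 1.9]
opening: 0.225
```

```bash
python3 -c "
from h import *
s=stat('f1')
im=optics.read_camera('wrist');cv2.imwrite('pics/f1w.png',im)"
```

```text
t 25.55 th 3.001 (d 0.096) r 0.0881 z 0.066 yaw 0.073 open 19.2mm Ftan 4.3 Frad 3.1 Fz 1.9
deck px shift [-9.65 22.64] drop mm 57.69 mean speed -0.12403608602568825 [([237.0, 450.5], 0.62)]
```

View pics/f1w.png

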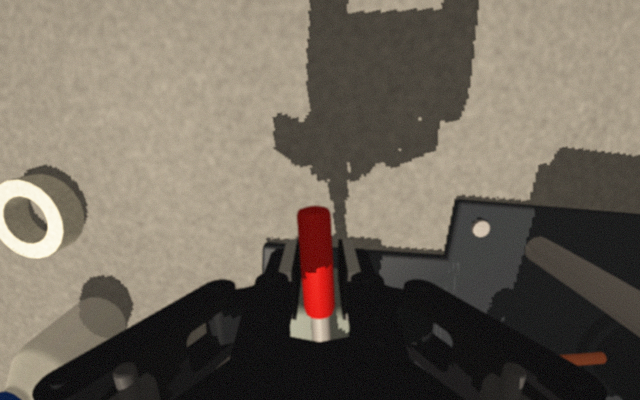

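Call:
arm_command:
  increments:
    - [[0,0.18,0,0.02],[0,0.18,0,0.02],[0,0.18,0,0.02],[0,0,0,0],[0,0,0,0]]

```text
time: 26.32
eef_pos: [0.4646, 0.0539, 0.0662]
tcp_rot: [0.077, 0.704, -0.081, 0.702]
contact_force: [-4.0, -4.8, 2.1]
opening: 0.219
```

```bash
python3 -c "
from h import *
s=stat('f2')"
```

```text
t 26.32 th 2.942 (d 0.037) r 0.0882 z 0.066 yaw 0.013 open 18.7mm Ftan 5.6 Frad 3.0 Fz 2.1
deck px shift [-9.7 22.7] drop mm 57.86 mean speed 0.21190375550216659 [([237.1, 451.3], 0.7)]
```

Call:
arm_command:
  increments:
    - [[0,0.1,0,0.01],[0,0.1,0,0.01],[0,0,0,0]]

```text
time: 26.8
eef_pos: [0.4649, 0.0558, 0.0662]
tcp_rot: [0.084, 0.703, -0.088, 0.701]
contact_force: [-4.5, -4.5, 2.5]
opening: 0.228
```

Call:
arm_command:
  increments:
    - [[0,0.1,0,0.01],[0,0,0,0],[0,0,0,0]]

```text
time: 27.18
eef_pos: [0.4651, 0.0567, 0.0662]
tcp_rot: [0.087, 0.702, -0.092, 0.7]
contact_force: [-5.3, -5.1, 1.9]
opening: 0.222
```

```bash
python3 -c "
from h import *
s=stat('f3')"
```

```text
t 27.18 th 2.909 (d 0.004) r 0.0883 z 0.066 yaw -0.017 open 19.0mm Ftan 6.2 Frad 4.0 Fz 1.9
deck px shift [-9.68 22.67] drop mm 57.77 mean speed -0.09958841436980122 [([236.8, 453.7], 0.77)]
```

Call:
arm_command:
  increments:
    - [[0,0.1,0,0.01],[0,0,0,0],[0,0,0,0]]

```text
time: 27.65
eef_pos: [0.4653, 0.0577, 0.0662]
tcp_rot: [0.091, 0.702, -0.095, 0.7]
contact_force: [-4.9, -4.6, 2.9]
opening: 0.222
```

Call:
arm_command:
  increments:
    - [[0,0.1,0,0.01],[0,0,0,0],[0,0,0,0]]

```text
time: 28.02
eef_pos: [0.4655, 0.0587, 0.0662]
tcp_rot: [0.094, 0.702, -0.099, 0.699]
contact_force: [-4.8, -4.8, 2.0]
opening: 0.217
```

Call:
arm_command:
  increments:
    - [[0,0.1,0,0.01],[0,0,0,0],[0,0,0,0]]

```text
time: 28.4
eef_pos: [0.4658, 0.0596, 0.0662]
tcp_rot: [0.098, 0.701, -0.102, 0.699]
contact_force: [-6.4, -5.2, 2.6]
opening: 0.222
```

```bash
python3 -c "
from h import *
s=stat('f4')"
```

```text
t 28.40 th 2.875 (d -0.030) r 0.0883 z 0.066 yaw -0.047 open 19.0mm Ftan 6.7 Frad 4.7 Fz 2.6
deck px shift [-9.67 22.71] drop mm 57.85 mean speed 0.06562149498885761 [([237.1, 452.9], 0.62)]
```

Call:
arm_command:
  increments:
    - [[0,0.1,0,0.01],[0,0,0,0],[0,0,0,0]]

```text
time: 28.88
eef_pos: [0.466, 0.0606, 0.0662]
tcp_rot: [0.101, 0.701, -0.106, 0.698]
contact_force: [-5.0, -5.4, 3.9]
opening: 0.22
```

Call:
arm_command:
  increments:
    - [[0,0.1,0,0.01],[0,0,0,0],[0,0,0,0]]

```text
time: 29.25
eef_pos: [0.4662, 0.0612, 0.0662]
tcp_rot: [0.104, 0.7, -0.109, 0.698]
contact_force: [-5.5, -5.7, 3.3]
opening: 0.222
```

Call:
arm_command:
  increments:
    - [[0,0.1,0,0.01],[0,0,0,0],[0,0,0,0]]

```text
time: 29.62
eef_pos: [0.4663, 0.0618, 0.0662]
tcp_rot: [0.107, 0.7, -0.113, 0.697]
contact_force: [-6.5, -6.8, 3.6]
opening: 0.226
```

```bash
python3 -c "
from h import *
s=stat('f5')
im=optics.read_camera('wrist');cv2.imwrite('pics/f5w.png',im)"
```

```text
t 29.62 th 2.851 (d -0.054) r 0.0884 z 0.066 yaw -0.076 open 19.3mm Ftan 8.4 Frad 4.3 Fz 3.6
deck px shift [-9.68 22.7 ] drop mm 57.84 mean speed -0.011382318968562956 [([238.4, 452.0], 0.79)]
```

View pics/f5w.png

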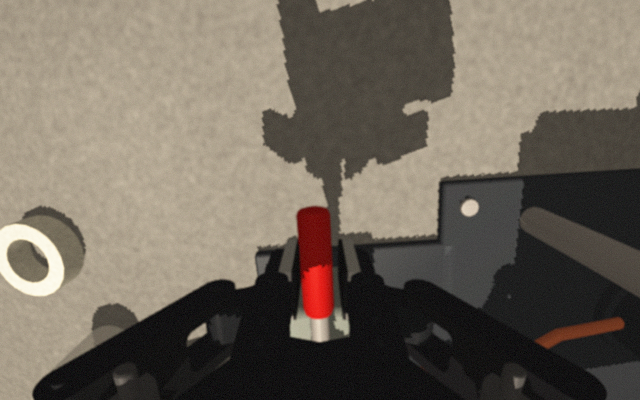

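Movement per step has dropped and the force is rising, so the valve is on its seat. Pushing on to about 10 N.

Call:
arm_command:
  increments:
    - [[0,0.1,0,0],[0,0,0,0],[0,0,0,0]]

```text
time: 30.15
eef_pos: [0.4664, 0.0623, 0.0662]
tcp_rot: [0.107, 0.7, -0.113, 0.697]
contact_force: [-7.3, -8.6, 3.4]
opening: 0.225
```

```bash
python3 -c "
from h import *
s=stat('f6')"
```

```text
t 30.15 th 2.845 (d -0.060) r 0.0885 z 0.066 yaw -0.076 open 19.2mm Ftan 10.4 Frad 4.5 Fz 3.4
deck px shift [-9.71 22.71] drop mm 57.88 mean speed 0.08686713672667126 [([238.9, 451.6], 0.67)]
```

Call:
arm_command:
  increments:
    - [[0,0.1,0,0],[0,0,0,0],[0,0,0,0]]

```text
time: 30.62
eef_pos: [0.4665, 0.0628, 0.0662]
tcp_rot: [0.106, 0.7, -0.114, 0.697]
contact_force: [-7.2, -10.5, 4.0]
opening: 0.22
```

```bash
python3 -c "
from h import *
s=stat('f7')"
```

```text
t 30.62 th 2.839 (d -0.066) r 0.0885 z 0.066 yaw -0.075 open 18.8mm Ftan 12.1 Frad 3.7 Fz 4.0
deck px shift [-9.67 22.73] drop mm 57.90 mean speed 0.02306993892363748 [([237.9, 454.6], 0.69)]
```

About 11 N on average, held. Letting go by opening the fingers, then lifting away.

Call:
arm_command:
  increments:
    - [[0,0,0,0],[0,0,0,0],[0,0,0,0],[0,0,0,0],[0,0,0,0]]
  grip: 4.0

```text
time: 31.35
eef_pos: [0.4685, 0.067, 0.0661]
tcp_rot: [0.111, 0.698, -0.111, 0.698]
contact_force: [-0.4, 0.7, 0.1]
opening: 0.468
```

```bash
python3 -c "
from h import *
s=stat('g1')
im=optics.read_camera('wrist');cv2.imwrite('pics/g1w.png',im)"
```

```text
t 31.35 th 2.786 (d -0.119) r 0.0880 z 0.066 yaw -0.079 open 40.0mm Ftan -0.5 Frad 0.6 Fz 0.1
deck px shift [-9.54 22.62] drop mm 57.55 mean speed -0.4755340939401846 [([237.3, 452.6], 0.98)]
```

View pics/g1w.png

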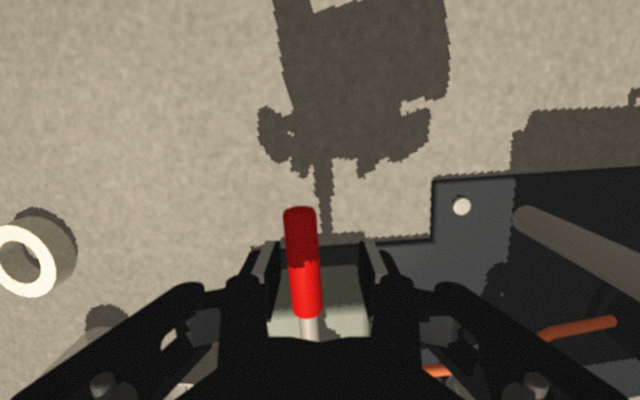

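Free of the grip on both sides, force about 0. Centre slightly and lift.

Call:
arm_command:
  increments:
    - [[0,-0.3,0,0],[-1.5,0,0,0],[-3,0,0,0],[-4,0,0,0],[-4,0,0,0],[0,0,-2,0],[0,0,0,0],[0,0,0,0],[0,0,0,0]]

```text
time: 32.62
eef_pos: [0.4485, 0.0701, 0.1906]
tcp_rot: [0.111, 0.699, -0.111, 0.698]
contact_force: [-0.1, -0.3, 0.8]
opening: 0.464
```

Run:
```python
from h import *
s=stat('h1')
im=optics.read_camera('wrist');s=sensors.get_state();c=cam('wrist',s);cv2.imwrite('pics/h1w.png',im)
def redline(im,c):
    hsv=cv2.cvtColor(im,cv2.COLOR_BGR2HSV);m=((hsv[...,0]<5)|(hsv[...,0]>174))&(hsv[...,1]>150)&(hsv[...,2]>60)
    n,l,st,ce=cv2.connectedComponentsWithStats(m.astype('uint8'));i=1+np.argmax(st[1:,4])
    yx=np.argwhere(l==i);P=np.array([atz(c,q,.105)[:2] for q in yx]);m0=P.mean(0);u=np.linalg.svd(P-m0,full_matrices=False)[2][0]
    print(m0,'centroid th',np.arctan2(*(m0-PIV)[::-1])%6.283,'axis',np.arctan2(u[1],u[0])%np.pi)
redline(im,c)
redline(cv2.imread('pics/a_top.png'),cam('top'))
redline(optics.read_camera('top'),cam('top'))
redline(cv2.imread('pics/a_scene.png'),cam('scene'))
redline(cv2.imread('pics/h1.png'),cam('scene'))
```

```text
t 32.62 th 2.824 (d -0.081) r 0.1079 z 0.191 yaw -0.079 open 39.7mm Ftan 0.4 Frad 0.0 Fz 0.8
deck px shift [-9.73 22.75] drop mm 58.00 mean speed 0.35091936646131416 [([236.5, 452.2], 0.74)]
[0.46651883 0.05886377] centroid th 2.881703647304672 axis 2.882161969447058
[0.46525129 0.05785655] centroid th 2.8964013682419782 axis 2.899981206939776Traceback (most recent call last):
  File "<stdin>", line 11, in <module>
  File "<stdin>", line 6, in redline
    return _wrapfunc(a, 'argmax', axis=axis, out=out, **kwds)
    return bound(*args, **kwds)
ValueError: attempt to get argmax of an empty sequence
```

View pics/h1w.png

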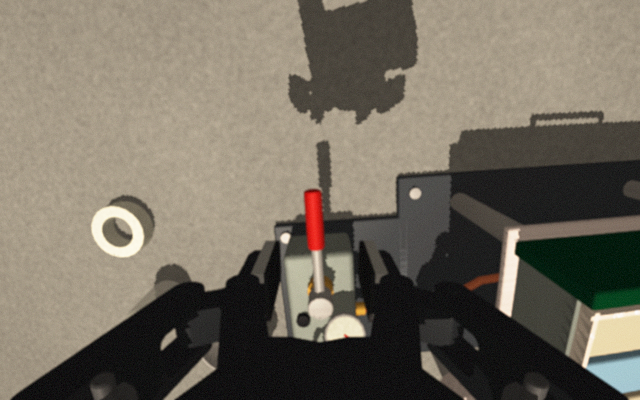

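View pics/h1.png

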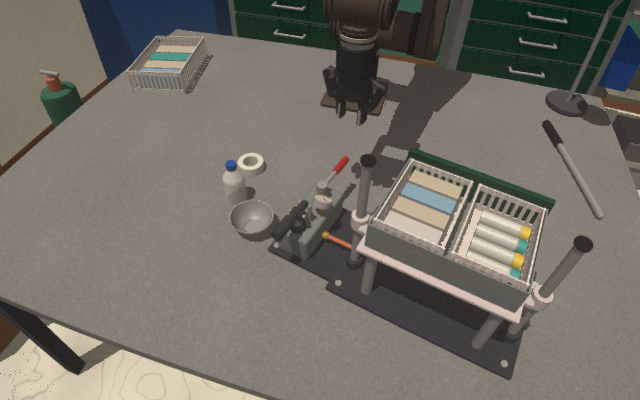

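Run:
```python
from h import *
def redline(im,c):
    hsv=cv2.cvtColor(im,cv2.COLOR_BGR2HSV);m=((hsv[...,0]<5)|(hsv[...,0]>174))&(hsv[...,1]>150)&(hsv[...,2]>60)
    n,l,st,ce=cv2.connectedComponentsWithStats(m.astype('uint8'));i=1+np.argmax(st[1:,4])
    yx=np.argwhere(l==i);P=np.array([atz(c,q,.105)[:2] for q in yx]);m0=P.mean(0);u=np.linalg.svd(P-m0,full_matrices=False)[2][0]
    print(m0,'th',np.arctan2(*(m0-PIV)[::-1])%6.283,'axis',np.arctan2(u[1],u[0])%np.pi)
s=dict(eef_pos=[.44632047,.06727688,.20115853],tcp_rot=[.084,.702,-.084,.702])
redline(cv2.imread('pics/b_w.png'),cam('wrist',s))
for f in('a_scene','h1'):redline(cv2.imread('pics/%s.png'%f),cam('scene'))
s=sensors.get_state();print(s['time'],s['contact_force'])
```

```text
[0.46572463 0.05696777] th 2.904920493747872 axis 2.8959416928261836
[0.46395032 0.05804137] th 2.8979232371814585 axis 2.933687974164783
[0.4645915  0.06033325] th 2.871388461755898 axis 2.8977827449610105
32.825 [-0.19868687  0.10669265  0.47691041]
```

```bash
python3 -c "
from plant import ctrl;print(ctrl.sign_off())"
```

```text
the job is handed in; nothing more can be done
None
```

I lowered the drawer onto its posts, shut and nipped up the valve, let go of it, and handed the job in at about 33 s. No verdict was reported.

- **Lowering:** I opened the valve in small steps with the fingers straddling the red grip. Flow had started by about 0.66 rad, and I held there. The deck sank at 7.5–8.4 mm/s, measured from the scene camera. It came down 58 mm, then stood still for over 2 s before I moved the valve again.
- **Shutting:** I turned the valve back until it met its seat, where each 1 mm step moved it less and added about 2 N. The nip-up ended at 10–12 N measured at the grip, above the 10 N target but well under the 20 N limit.
- **Last checks:**
    - The force reading was about 0 after letting go, with the gripper lifted clear.
    - The deck had not moved since it came to rest.
    - The handle sits about 0.02–0.03 rad further shut than at the start.
    - The tape, bowl and gel bottle look unmoved in the pictures; I did not measure them.
- **What I could not check:** The bearing force on the seat after release cannot be measured directly.
- **What failed on the way:** On my first try the fingertips passed just above the bar and the valve did not turn. I saw this in the pictures, raised the arm, came down about 20 mm deeper and carried on.
- **Small disagreements:** The top-camera check of the handle failed at the end because my script found no red grip in that picture. The scene and wrist cameras differ by about 0.01 rad on the handle angle.

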